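# Sort the stray things on the packing table

### The arm

A 7-joint arm with a two-finger parallel gripper is mounted at the origin on a cart in front of the work surface, level with it; the furniture and walls round the work are solid. World frame = base frame: x ahead of the robot, y to its left, z up, the work surface at z = 0. Lengths are in m, angles in rad, forces in N, time in s.
With the tool pointing down it reaches from about 0.375 to 0.925 m from the base axis. Payload 3.1 kg.
Tool frame: the origin (TCP) lies between the finger pads; the fingertips stand 25 mm ahead of it and the grasp point (between the pads) lies 6 mm ahead of it (nose_length is the distance from the TCP to the fingertips, in m); z points along the fingers, y is the line along which they close (so a half turn about z gives the same grasp; the last joint's range is limited). The gripper opens to 85 mm and grips with 20 to 120 N. Pads are 22 mm wide; open, the fingers measure 114 mm over their backs; the gripper's body (76 mm by 85 mm) begins 54 mm behind the grasp point. The pads swing forward as they close: fully open they stand 13 mm farther back than shut.
Start: joints at [1.163, 0.383, 0.044, 1.598, -0.018, 1.161, -0.05], TCP at [0.198, -0.619, 0.256] pointing down, gripper open.
Joint ranges: [-2.61, 2.61], [-0.41, 2.15], [-1.48, 1.57], [0, 2.5], [-1.57, 4.71], [0.05, 1.97], [-2.85, 2.85]. Speed limits (rad/s): [2.79, 2.79, 3.14, 3.14, 3.14, 3.14, 3.14].

### API

Orientations are given as a 3x3 rotation matrix whose columns are the frame's x, y, z axes.
In Python, from cell import * gives the robot as it stands. The module is installed in compiled form; this text tells all that it offers.
- The arm moves only by the tool carry_out, never from a script. Its argument "increments" is a list of rows, each a list of 3 entries, a list of its own where there are three numbers: the turn, a rotation vector about the tool's x, y, z normalised to -1 to 1, where 1 is 0.15 rad, then the shift along the tool's x, y, z normalised to -1 to 1, where 1 is 3 cm, then the opening, from 0 (shut) to 1 (fully open). In form: [[[rx, ry, rz], [tx, ty, tz], jaw], ...]. A call has 1 to 5 rows; each row shifts and turns the commanded pose from where the row before left it, along the tool's axes as they then stand; what a row does not reach is not made up. A row lasts 1/10 s, in which the tool goes at most 50 mm and 8.59 degrees, less where a joint would pass 70% of its speed; a pose out of reach is approached as far as the arm can. A call with a number of a shift or a turn outside -1 to 1 is refused whole. A call with a gripper value outside its range is refused whole. The fingers move at their own pace and stop on an object; "force" is the grip in N (left out, the last holds). Time passes only in rows, so rows that do not move let the fingers close. It gives the time, the measured TCP pose, the force, the opening and the grip force at its end, in the units of the state.
- get_state(): the state, without advancing time (a new reading comes with each control period).
- get_image(name): name is "side" or "top" or "wrist"; returns (picture, depth): 384x512x3 uint8, red, green, blue; 384x512 float32, m along the optical axis (not along the pixel's ray), 0 where there is no reading.
- camera_model(name): a dict with "vfov" (degrees; the focal length in pixels is half the picture's height over the tangent of half this angle, whatever the lens; pixels are square), "cx", "cy" (the principal point, pixels), "D" ([k1, k2, p1, p2, k3] as OpenCV has them; the pictures are not rectified), "rvec" (rotation vector, rad) and "tvec" (3), from world to camera coordinates, as OpenCV has them. Camera axes: x right, y down, z forward; pixel columns grow to the right and rows downward; lengths in m; the calibration is good to about 2 mm. A picture is of the moment at which its call begins: read the wrist's pose just before it. camera_model takes no time and is no camera call; for the wrist camera it gives the pose at the moment of the call.
- finish_job(): hands the job in; it is judged then, once.
The state is a dict: "time": time; "qpos": joint angles; "dq": joint speeds; "tau": joint torques, N m; "tool_pos": TCP position; "orientation": TCP orientation; "wrist_force": force on the tool from outside, world axes, zero at the start; "torque": the same for the moment, N m; "width": finger opening in m; "gripper_force": force on a finger pad.
Only numpy, scipy, OpenCV 4.12 (cv2) and the standard library are available. Lean on these libraries where they do the work, as an engineer would, in place of code of your own. Each camera call takes 0.05 s, during which the arm holds its last target. There are 200 camera calls.

### The job

Sort the stray things on the packing table into their places: lay the green marker in the pen rest with the green cradles and the blue marker in the one with the blue cradles, centred and resting in both cradles; put both plums in the steel dish; and stand the salt jar upright in the red coaster. Do not tip the salt jar over on the way, and leave the roll of tape where it is.

Things in the scene. Friction and masses are not known exactly. Their poses are not given: they have to be found in the camera images.
- green_marker: Loose marker pen with green cap and end and a white middle, lying flat; 130 mm long along its own y, 17 mm wide, 17 mm high in contact (20 mm with the clip), 20 g. It does not roll. Origin: middle of its length, on its underside; z up.
- blue_marker: Loose marker pen with blue cap and end and a white middle, lying flat; 150 mm long along its own y, 17 mm wide, 17 mm high in contact (20 mm with the clip), 20 g. It does not roll. Origin: middle of its length, on its underside; z up.
- plum_a: Loose dark red pickled plum, about 21 mm across and 19 mm high, 15 g, firm, standing on a flat underside; it can roll if tipped over. Origin: centre of the underside. The two plums are alike.
- plum_b: Loose dark red pickled plum, about 21 mm across and 19 mm high, 15 g, firm, standing on a flat underside; it can roll if tipped over. Origin: centre of the underside. The two plums are alike.
- salt_jar: Loose round salt jar with a red lid and a printed label, standing upright; 45 mm across, 106 mm high, 110 g give or take; body 42 mm across up to 85 mm height, lid 45 mm above that. Grip it by the upper part, to leave room for the gripper above the lid. Origin: centre of its underside; z up along its axis.
- rest_green: Pen rest, fixed to the table: grey base plate 50x92x5 mm with two green U-shaped cradles, at y = -39 and y = +39 mm of its frame (each 12 mm long along y). A pen lies along the rest's y axis, on the cradle floors, which are 10 mm above the table, between ears that rise to 26 mm; the gap between the ears is 38 mm wide (x), 56 mm over the ears. Between the two cradles 66 mm are open for fingers down to the base plate (5 mm). Origin: centre of the underside, on the table; z up.
- rest_blue: Pen rest, fixed to the table: grey base plate 50x92x5 mm with two blue U-shaped cradles, at y = -39 and y = +39 mm of its frame (each 12 mm long along y). A pen lies along the rest's y axis, on the cradle floors, which are 10 mm above the table, between ears that rise to 26 mm; the gap between the ears is 38 mm wide (x), 56 mm over the ears. Between the two cradles 66 mm are open for fingers down to the base plate (5 mm). Origin: centre of the underside, on the table; z up.
- dish: Shallow round steel dish, fixed to the table: 120 mm across at the rim, 104 mm at the foot, 16 mm high, wall and floor 4 mm thick, inner floor about 95 mm across. Both plums fit side by side. Origin: centre of the underside; z up.
- coaster: Round red coaster with a raised rim, fixed to the table: 76 mm outside, 68 mm inside the rim, rim 12 mm high, inner floor 4 mm above the table. Origin: centre of the underside; z up.
- tape: Roll of tan packing tape lying flat, loose: 83 mm across, 24 mm high. A bystander, to be left alone. Origin: centre of the underside.

How it is judged:
At the end, for the whole second after the job is handed in: Markers on the cradles of their own colour (14 mm across, 22 mm along, 0.25 rad, underside 6-14 mm up); plums in the dish (within 50 mm of centre, under 20 mm up); jar upright (0.08 rad) on the coaster floor, within 15 mm of centre; all at rest; tape moved under 30 mm (x of green_marker in the frame of rest_green between -0.014 and 0.014 m and y of green_marker in the frame of rest_green between -0.022 and 0.022 m and z of green_marker in the frame of rest_green between 0.006 and 0.014 m and angle between the y axis of green_marker and the y axis of rest_green, either way round below 0.25 rad and x of blue_marker in the frame of rest_blue between -0.014 and 0.014 m and y of blue_marker in the frame of rest_blue between -0.022 and 0.022 m and z of blue_marker in the frame of rest_blue between 0.006 and 0.014 m and angle between the y axis of blue_marker and the y axis of rest_blue, either way round below 0.25 rad and horizontal distance between each of plum_a, plum_b and dish below 0.05 m and z of plum_a in the frame of dish between 0 and 0.02 m and z of plum_b in the frame of dish between 0 and 0.02 m and horizontal distance between salt_jar and coaster below 0.015 m and angle between salt_jar's own z axis and vertical below 0.08 rad and z of salt_jar in the frame of coaster between 0 and 0.008 m and linear speed of each of green_marker, blue_marker, plum_a, plum_b, salt_jar below 0.02 m/s and angular speed of each of green_marker, blue_marker, plum_a, plum_b, salt_jar below 0.3 rad/s and distance of tape from where it was at the start of the episode below 0.03 m); the robot touches nothing.
It fails at once if the salt jar is tipped over (angle between salt_jar's own z axis and vertical above 0.7 rad).
It fails at once if the roll of tape is pushed away (distance of tape from where it was at the start of the episode above 0.03 m).
It also fails if it takes over 118 s, if anything falls off the work surface, if the arm or the gripper's body presses on something with over 40 N, if the wrist force passes 120 N, or if a joint passes its speed limit or range.

## Working session

There is one attempt and no reset: what is moved stays moved. The work goes in short steps, Python scripts to look and compute and a tool call to move; the robot and the scene stay as the last step left them, time stands still between calls to the robot, and variables do not carry over. Pictures are saved under pics/ and viewed, at most 17 in all, crops included, and the job is handed in when it is done.

Besides the shell and the picture viewer there is one more tool, called after "Call:" as name([rows], argument=value, ...), one row to a line, values as JSON. carry_out: Moves the arm, as the interface text tells. Scaled input: -1 to 1 covers 3 cm each way for a shift and 0.15 rad each way for a turn. Its arguments: {"type":"object","properties":{"increments":{"type":"array"},"force":{"type":"number"}},"required":["increments"]}

```bash
mkdir -p pics; cat > h.py <<'E'
from cell import *
import numpy as np, cv2
def save(name,fn):
    im,d=get_image(name); m=camera_model(name); cv2.imwrite('pics/'+fn+'.png',im[:,:,::-1]); np.savez('pics/'+fn,d=d,im=im,**{k:np.array(v) for k,v in m.items()})
def K(m):
    f=192/np.tan(np.radians(float(m['vfov']))/2); return np.array([[f,0,float(m['cx'])],[0,f,float(m['cy'])],[0,0,1]])
def px(fn,pts,z=None):
    "pixels -> world; z: plane height or None to use depth"
    m=np.load('pics/'+fn+'.npz'); R=cv2.Rodrigues(m['rvec'])[0]; t=m['tvec'].ravel()
    out=[]
    for i,(u,v) in enumerate(pts):
        n=cv2.undistortPoints(np.array([[[u,v]]],float),K(m),m['D'])[0,0]; r=R.T@np.array([n[0],n[1],1]); c=-R.T@t
        zz=z[i] if isinstance(z,(list,tuple)) else z
        s=(zz-c[2])/r[2] if zz is not None else m['d'][int(round(v)),int(round(u))]
        out.append(c+s*r)
    return np.round(np.array(out),4)
E
python3 - <<'E'
from h import *
s=get_state(); print(s)
for n in('top','side'): save(n,n+'0')
print(camera_model('top'),camera_model('wrist'))
E
```

```text
{'time': 0.0, 'qpos': array([ 1.16320294,  0.38385396,  0.04385038,  1.59956956, -0.01791235,
        1.16119946, -0.04993768]), 'dq': array([-0.00027362, -0.00166133,  0.00334463,  0.00063447,  0.00046793,
        0.00086266, -0.00068778]), 'tau': array([-3.74562205e-04, -4.33457065e+01,  1.02414429e+00, -2.49512386e+01,
        1.05864310e-02,  1.13464418e-02, -7.12571548e-06]), 'tool_pos': array([ 0.19788499, -0.61822737,  0.25487713]), 'orientation': array([[ 9.52389814e-01,  3.04881566e-01, -9.33817985e-04],
       [ 3.04882966e-01, -9.52386630e-01,  2.46671439e-03],
       [-1.37300017e-04, -2.63397885e-03, -9.99996522e-01]]), 'wrist_force': array([ 0.31041557, -0.28624484, -0.16833167]), 'torque': array([-0.01746311,  0.05802732, -0.02985862]), 'gripper_force': 0.0, 'width': 0.08518846328911765}
{'vfov': 45.200367256328136, 'cx': 251.49128669921163, 'cy': 187.6317964176166, 'D': array([0.02567386, 0.        , 0.        , 0.        , 0.        ]), 'rvec': array([ 2.21887779, -2.17144808,  0.08443923]), 'tvec': array([-0.03434501,  0.51801566,  1.10098398])} {'vfov': 70.17397729399127, 'cx': 255.06744088152658, 'cy': 195.45576919345612, 'D': array([-0.01163558,  0.        ,  0.        ,  0.        ,  0.        ]), 'rvec': array([-2.33428342,  1.70242186,  0.26011237]), 'tvec': array([-0.64922756, -0.03871708,  0.38056316])}
```

```bash
python3 -c "
import cv2
i=cv2.imread('pics/top0.png');cv2.imwrite('pics/top0b.png',cv2.resize(i,(800,600),interpolation=cv2.INTER_CUBIC))"
```

```text
(no output)
```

View pics/top0b.png

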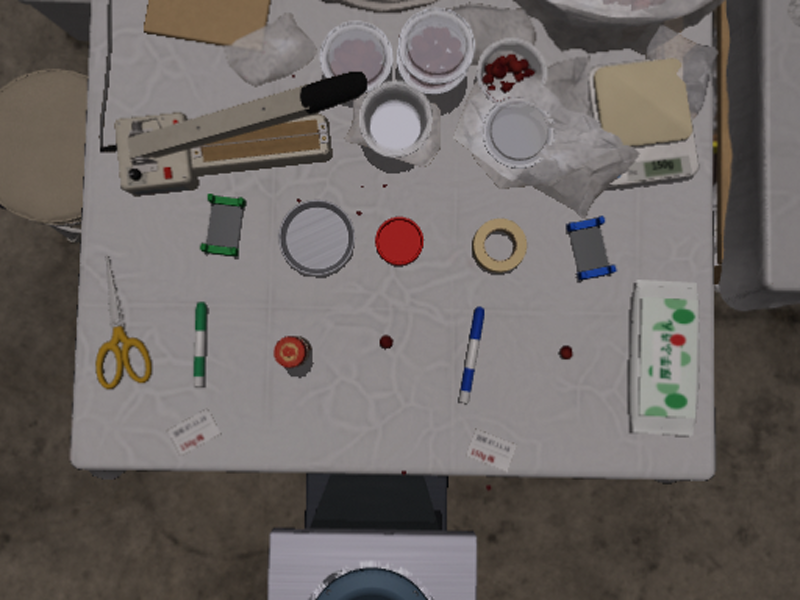

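View pics/side0.png

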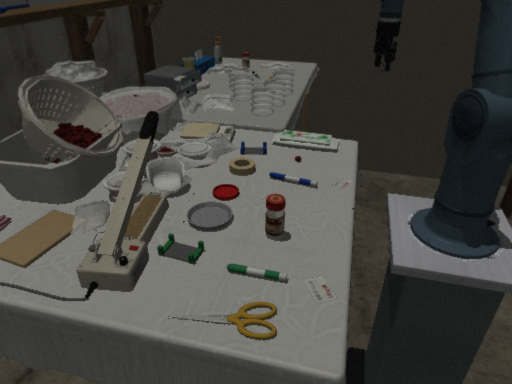

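The top view shows every item (800x600 px): green marker (200,345), blue (472,355), plums (386,342) and (566,352), jar lid (291,350), rests (222,226) and (591,248), dish (317,239), coaster (399,241) and tape (499,246).

```bash
python3 - <<'E'
from h import *
P=[('gm top',200.5,303,.01),('gm bot',199.5,386,.01),('bm top',479,308,.01),('bm bot',464,402,.01),('plumL',386,342,.01),('plumR',566,352.5,.01),('jarlid',291,350,.106),
('rgTL',214,200,.02),('rgTR',238,201,.02),('rgBL',206,249,.02),('rgBR',233,253,.02),('rbTL',573,224,.02),('rbTR',600,221,.02),('rbBL',582,275,.02),('rbBR',609,270,.02),('dishL',280,239,.016),('dishR',354,239,.016),('dishT',317,201,.016),('dishB',317,277,.016),('coL',375,241,.012),('coR',423,241,.012),('coT',399,217,.012),('coB',399,265,.012),('tape',499.5,246,.024),('scis',125,340,0)]
for n,u,v,z in P: print(n,px('top0',[(u/1.5625,v/1.5625)],z)[0],px('top0',[(u/1.5625,v/1.5625)])[0])
E
```

```text
gm top [0.4972 0.2748 0.01  ] [0.497  0.2734 0.0154]
gm bot [0.3694 0.2713 0.01  ] [0.3688 0.2737 0.0004]
bm top [ 0.4989 -0.1579  0.01  ] [ 0.4985 -0.1568  0.0187]
bm bot [ 0.3529 -0.1366  0.01  ] [ 0.3535 -0.1358  0.0174]
plumL [ 0.4429 -0.014   0.01  ] [ 0.4429 -0.014   0.0191]
plumR [ 0.4326 -0.2942  0.01  ] [ 0.4326 -0.2933  0.0134]
jarlid [0.4291 0.1206 0.106 ] [0.4292 0.1203 0.1084]
rgTL [0.6571 0.2574 0.02  ] [0.6583 0.259  0.0134]
rgTR [0.6564 0.2204 0.02  ] [0.6554 0.2192 0.0256]
rgBL [0.5804 0.267  0.02  ] [0.5807 0.2676 0.0176]
rgBR [0.5752 0.2253 0.02  ] [0.5746 0.2242 0.0251]
rbTL [ 0.6326 -0.3014  0.02  ] [ 0.6321 -0.3006  0.0229]
rbTR [ 0.6382 -0.3434  0.02  ] [ 0.6374 -0.3419  0.0249]
rbBL [ 0.5531 -0.3158  0.02  ] [ 0.5529 -0.3152  0.0223]
rbBR [ 0.5619 -0.3577  0.02  ] [ 0.5616 -0.3568  0.0228]
dishL [0.5992 0.1542 0.016 ] [0.5993 0.1543 0.0152]
dishR [0.6019 0.0393 0.016 ] [0.6039 0.04   0.0013]
dishT [0.6602 0.0985 0.016 ] [0.6601 0.0984 0.0168]
dishB [0.5412 0.0952 0.016 ] [0.5424 0.0965 0.002 ]
coL [0.6001 0.0066 0.012 ] [0.6004 0.0066 0.0096]
coR [ 0.6018 -0.0685  0.012 ] [ 6.035e-01 -6.920e-02 -5.000e-04]
coT [ 0.6388 -0.0301  0.012 ] [ 0.6394 -0.0302  0.0086]
coB [ 0.5632 -0.0317  0.012 ] [ 0.5642 -0.0319  0.0026]
tape [ 0.595  -0.1866  0.024 ] [ 0.5984 -0.1905 -0.0009]
scis [0.4376 0.3915 0.    ] [0.4377 0.3889 0.0073]
```

Call:
carry_out([
  [[0, 0, 1], [0, 0, 0], 0.6],
  [[0, 0, 1], [0, 0, 0], 0.6],
  [[0, 0, 0.065], [0, 0, 0], 0.6],
  [[0, 0, 0], [0.7, -0.98, 0.3], 0.6],
  [[0, 0, 0], [0.7, -0.98, 0.3], 0.6],
], force=25)

```text
time: 0.6
tool_pos: [0.2392, -0.5606, 0.238]
orientation: [[1.0, -0.0, -0.0], [-0.0, -1.0, -0.001], [-0.0, 0.001, -1.0]]
wrist_force: [1.1, -0.4, 0.7]
width: 0.0512
gripper_force: 0.0
```

Call:
carry_out([
  [[0, 0, 0], [0.7, -0.98, 0.3], 0.6],
  [[0, 0, 0], [0.7, -0.98, 0.3], 0.6],
  [[0, 0, 0], [0.7, -0.98, 0.3], 0.6],
  [[0, 0, 0], [0.7, -0.98, 0.3], 0.6],
  [[0, 0, 0], [0.7, -0.98, 0.3], 0.6],
])

```text
time: 1.1
tool_pos: [0.3457, -0.4118, 0.1928]
orientation: [[1.0, 0.003, -0.0], [0.003, -1.0, 0.0], [-0.0, -0.0, -1.0]]
wrist_force: [1.4, -0.2, -0.3]
width: 0.0511
gripper_force: 0.0
```

Call:
carry_out([
  [[0, 0, 0], [0.7, -0.98, 0.3], 0.6],
  [[0, 0, 0], [0.7, -0.98, 0.3], 0.6],
  [[0, 0, 0], [0.7, -0.98, 0.3], 0.6],
  [[0, 0, 0], [0, 0, 0], 0.6],
  [[0, 0, 0], [0, 0, 0], 0.6],
])

```text
time: 1.6
tool_pos: [0.4086, -0.3238, 0.1659]
orientation: [[1.0, 0.006, -0.001], [0.006, -1.0, 0.001], [-0.001, -0.001, -1.0]]
wrist_force: [-0.7, -1.4, 0.9]
width: 0.0511
gripper_force: 0.0
```

```bash
python3 - <<'E'
from h import *
s=get_state();print(s['time'],s['tool_pos'],s['orientation'],s['width'])
save('wrist','w1')
E
```

```text
1.6 [ 0.40856267 -0.32381233  0.16587702] [[ 9.99984192e-01  5.56090367e-03 -8.31469088e-04]
 [ 5.56134984e-03 -9.99984392e-01  5.35259085e-04]
 [-8.28479587e-04 -5.39874715e-04 -9.99999511e-01]] 0.051084420892573694
```

View pics/w1.png

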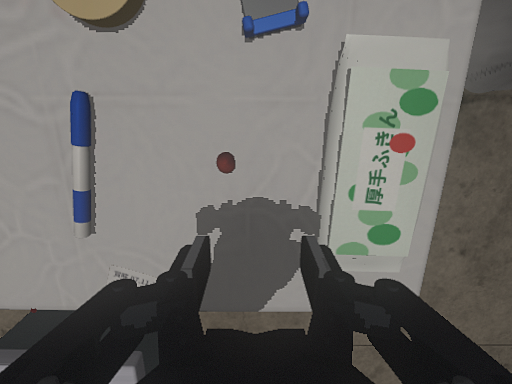

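The wrist view shows the right plum at (226,162), the blue marker from (80,92) to (83,236), and the fingers at the bottom.

```bash
python3 - <<'E'
from h import *
print(px('w1',[(226,162),(80,93),(83,235),(248,30),(305,14)],[.01,.01,.01,.026,.026]))
E
```

```text
[[ 0.4341 -0.2964  0.01  ]
 [ 0.5    -0.1597  0.01  ]
 [ 0.3524 -0.1356  0.01  ]
 [ 0.5487 -0.3197  0.026 ]
 [ 0.5606 -0.3668  0.026 ]]
```

Call:
carry_out([
  [[0, 0, 0], [0.42, -0.47, 0.8], 0.6],
  [[0, 0, 0], [0.42, -0.47, 0.8], 0.6],
  [[0, 0, 0], [0, 0, 1], 0.6],
  [[0, 0, 0], [0, 0, 1], 0.6],
  [[0, 0, 0], [0, 0, 0.93], 0.6],
])

```text
time: 2.15
tool_pos: [0.4325, -0.2991, 0.0296]
orientation: [[1.0, -0.002, 0.0], [-0.002, -1.0, -0.002], [0.0, 0.002, -1.0]]
wrist_force: [1.4, 0.7, 0.4]
width: 0.0512
gripper_force: 0.0
```

Call:
carry_out([
  [[0, 0, 0], [0, 0, 0], 0.6],
  [[0, 0, 0], [0, 0, 0], 0],
  [[0, 0, 0], [0, 0, 0], 0],
  [[0, 0, 0], [0, 0, 0], 0],
  [[0, 0, 0], [0, 0, 0], 0],
])

```text
time: 2.65
tool_pos: [0.4347, -0.2983, 0.0323]
orientation: [[1.0, -0.0, 0.003], [-0.0, -1.0, -0.003], [0.003, 0.003, -1.0]]
wrist_force: [-0.9, -1.1, 4.3]
width: 0.0174
gripper_force: 24.7
```

Call:
carry_out([
  [[0, 0, 0], [0, 0, -0.6], 0],
  [[0, 0, 0], [0, 0, -1], 0],
  [[0, 0, 0], [0, 0, -1], 0],
  [[0, 0, 0], [0.4, -0.9, 0], 0],
  [[0, 0, 0], [0.4, -0.9, 0], 0],
])

```text
time: 3.15
tool_pos: [0.4585, -0.2441, 0.1107]
orientation: [[1.0, -0.003, 0.004], [-0.003, -1.0, -0.003], [0.004, 0.002, -1.0]]
wrist_force: [0.1, 0.3, -0.7]
width: 0.0176
gripper_force: 24.5
```

```bash
python3 - <<'E'
from h import *
s=get_state();print(s['time'],s['tool_pos'],s['width'],s['gripper_force'])
save('wrist','w2')
E
```

```text
3.15 [ 0.45848663 -0.24405113  0.11073345] 0.01764066093747176 24.510346055030823
```

View pics/w2.png

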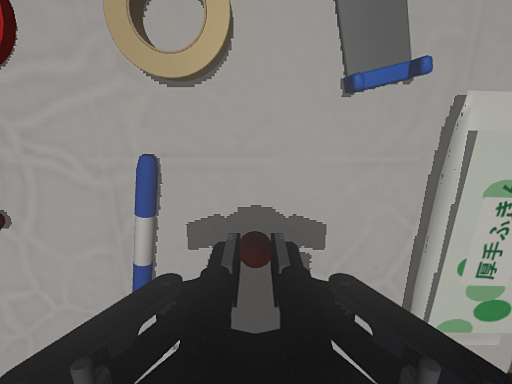

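The plum is held between the pads at (255,250).

Call:
carry_out([
  [[0, 0, 0], [0.44, -0.95, 0], 0],
  [[0, 0, 0], [0.44, -0.95, 0], 0],
  [[0, 0, 0], [0.44, -0.95, 0], 0],
  [[0, 0, 0], [0.44, -0.95, 0], 0],
  [[0, 0, 0], [0.44, -0.95, 0], 0],
])

```text
time: 3.7
tool_pos: [0.5238, -0.0992, 0.109]
orientation: [[1.0, 0.0, 0.001], [0.0, -1.0, -0.0], [0.001, 0.0, -1.0]]
wrist_force: [0.3, 0.6, -0.4]
width: 0.0172
gripper_force: 24.5
```

Call:
carry_out([
  [[0, 0, 0], [0.44, -0.95, 0], 0],
  [[0, 0, 0], [0.44, -0.95, 0], 0],
  [[0, 0, 0], [0.44, -0.95, 0], 0],
  [[0, 0, 0], [0.44, -0.95, 0], 0],
  [[0, 0, 0], [0.44, -0.95, 0], 0],
])

```text
time: 4.2
tool_pos: [0.5898, 0.0434, 0.109]
orientation: [[1.0, 0.0, 0.001], [0.0, -1.0, -0.0], [0.001, 0.0, -1.0]]
wrist_force: [1.2, 0.2, 0.4]
width: 0.0172
gripper_force: 24.5
```

Call:
carry_out([
  [[0, 0, 0], [0.44, -0.95, 0], 0],
  [[0, 0, 0], [0.3, -0.7, 0], 0],
  [[0, 0, 0], [0, 0, 0.4], 0],
  [[0, 0, 0], [0, 0, 0], 0],
  [[0, 0, 0], [0, 0, 0], 0],
])

```text
time: 4.7
tool_pos: [0.6103, 0.0893, 0.0954]
orientation: [[1.0, -0.002, -0.003], [-0.002, -1.0, -0.002], [-0.003, 0.002, -1.0]]
wrist_force: [-0.3, -0.9, -0.0]
width: 0.0177
gripper_force: 24.5
```

Call:
carry_out([
  [[0, 0, 0], [0.2, -0.25, 0.9], 0],
  [[0, 0, 0], [0, 0, 0.7], 0],
  [[0, 0, 0], [0, 0, 0.3], 0],
  [[0, 0, 0], [0, 0, 0], 0],
  [[0, 0, 0], [0, 0, 0], 0],
])

```text
time: 5.2
tool_pos: [0.6179, 0.098, 0.04]
orientation: [[1.0, -0.001, 0.001], [-0.001, -1.0, -0.0], [0.001, 0.0, -1.0]]
wrist_force: [-0.5, 0.2, -0.2]
width: 0.0174
gripper_force: 24.6
```

Call:
carry_out([
  [[0, 0, 0], [0, 0, 0], 0.25],
  [[0, 0, 0], [0, 0, 0], 0.35],
  [[0, 0, 0], [0, 0, 0], 0.4],
  [[0, 0, 0], [0, 0, -0.7], 0.4],
  [[0, 0, 0], [0, 0, -1], 0.4],
])

```text
time: 5.7
tool_pos: [0.6155, 0.0988, 0.089]
orientation: [[1.0, 0.0, -0.005], [0.0, -1.0, -0.001], [-0.005, 0.001, -1.0]]
wrist_force: [0.6, -0.1, -0.5]
width: 0.0346
gripper_force: 0.0
```

```bash
python3 - <<'E'
from h import *
s=get_state();print(s['time'],s['tool_pos'],s['width'],s['gripper_force'])
save('wrist','w3')
E
```

```text
5.7 [0.61547213 0.09880018 0.08898859] 0.03464896830339478 0.0
```

View pics/w3.png

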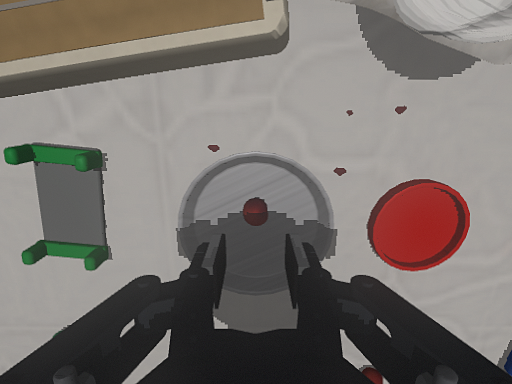

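The plum is in the dish at (255,212). This view also shows the coaster at (419,224) and the green rest's cradles around (53,155) and (64,252).

Call:
carry_out([
  [[0, 0, 0], [-0.96, 0.62, 0], 0.6],
  [[0, 0, 0], [-0.96, 0.62, 0], 0.6],
  [[0, 0, 0], [-0.96, 0.62, 0], 0.6],
  [[0, 0, 0], [-0.96, 0.62, 0], 0.6],
  [[0, 0, 0], [-0.96, 0.62, 0], 0.6],
])

```text
time: 6.25
tool_pos: [0.4727, 0.0056, 0.0908]
orientation: [[1.0, 0.0, 0.001], [0.0, -1.0, -0.0], [0.001, 0.0, -1.0]]
wrist_force: [0.3, -0.5, 0.5]
width: 0.0513
gripper_force: 0.0
```

Call:
carry_out([
  [[0, 0, 0], [-0.6, 0.5, 0], 0.6],
  [[0, 0, 0], [0, 0, 0], 0.6],
  [[0, 0, 0], [0, 0, 0], 0.6],
])

```text
time: 6.55
tool_pos: [0.4561, -0.0089, 0.091]
orientation: [[1.0, -0.001, 0.002], [-0.001, -1.0, 0.0], [0.002, -0.0, -1.0]]
wrist_force: [0.6, 0.3, -0.2]
width: 0.0508
gripper_force: 0.0
```

```bash
python3 - <<'E'
from h import *
s=get_state();print(s['time'],s['tool_pos'],s['orientation'][:,0],s['width'],s['gripper_force'])
im,d=get_image('wrist')
import cv2
h=cv2.cvtColor(im,cv2.COLOR_RGB2HSV); 
print(px('w3',[(255,213),(369,222),(469,222),(419,181),(419,269),(13,155),(89,160),(33,256),(96,260)],[.012,.012,.012,.012,.012,.026,.026,.026,.026]))
E
```

```text
6.55 [ 0.45613071 -0.00889875  0.09095051] [ 9.99997896e-01 -6.18559635e-04  1.95585406e-03] 0.0508444540346841 0.0
[[ 0.6197  0.0996  0.012 ]
 [ 0.6121  0.0082  0.012 ]
 [ 0.612  -0.0727  0.012 ]
 [ 0.6459 -0.0262  0.012 ]
 [ 0.5691 -0.0397  0.012 ]
 [ 0.6678  0.2687  0.026 ]
 [ 0.6642  0.2156  0.026 ]
 [ 0.5888  0.2732  0.026 ]
 [ 0.5855  0.224   0.026 ]]
```

Call:
carry_out([
  [[0, 0, 0], [-0.4, 0.16, 0], 0.6],
  [[0, 0, 0], [0, 0, 0.9], 0.6],
  [[0, 0, 0], [0, 0, 0.9], 0.6],
  [[0, 0, 0], [0, 0, 0.2], 0.6],
  [[0, 0, 0], [0, 0, 0], 0.6],
])

```text
time: 7.1
tool_pos: [0.4425, -0.0132, 0.0296]
orientation: [[1.0, 0.001, -0.003], [0.001, -1.0, 0.0], [-0.003, -0.0, -1.0]]
wrist_force: [0.2, 0.1, 0.8]
width: 0.0514
gripper_force: 0.0
```

Call:
carry_out([
  [[0, 0, 0], [0, 0, 0], 0.2],
  [[0, 0, 0], [0, 0, 0], 0],
  [[0, 0, 0], [0, 0, 0], 0],
  [[0, 0, 0], [0, 0, 0], 0],
  [[0, 0, 0], [0, 0, 0], 0],
])

```text
time: 7.6
tool_pos: [0.4448, -0.0135, 0.0316]
orientation: [[1.0, 0.0, 0.002], [0.0, -1.0, -0.0], [0.002, 0.0, -1.0]]
wrist_force: [-0.5, -0.4, 6.6]
width: 0.0177
gripper_force: 24.7
```

Call:
carry_out([
  [[0, 0, 0], [0, 0, -0.6], 0],
  [[0, 0, 0], [0, 0, -1], 0],
  [[0, 0, 0], [0, 0, -0.8], 0],
  [[0, 0, 0], [0, 0, 0], 0],
  [[0, 0, 0], [0, 0, 0], 0],
])

```text
time: 8.1
tool_pos: [0.4438, -0.0138, 0.1028]
orientation: [[1.0, -0.0, 0.001], [-0.0, -1.0, -0.0], [0.001, 0.0, -1.0]]
wrist_force: [-0.5, 0.5, -0.6]
width: 0.0175
gripper_force: 24.5
```

```bash
sed -i 's/im,d=get_image(name); m=camera_model(name)/m=camera_model(name); im,d=get_image(name)/' h.py; python3 - <<'E'
from h import *
s=get_state();print(s['time'],s['tool_pos'],s['width'],s['gripper_force'])
save('wrist','w4')
E
```

```text
8.1 [ 0.44380713 -0.01377131  0.10282274] 0.01746270551738788 24.521952867507935
```

View pics/w4.png

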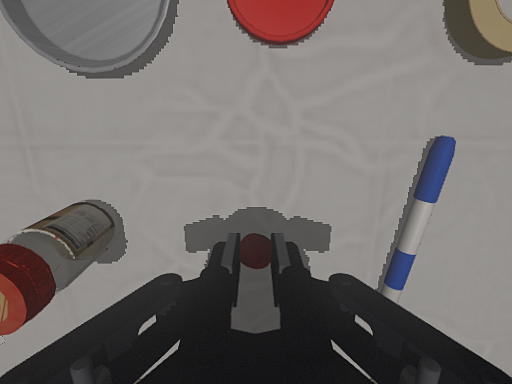

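The second plum is held at (256,250).

Call:
carry_out([
  [[0, 0, 0], [1, -0.6, 0], 0],
  [[0, 0, 0], [1, -0.7, 0], 0],
  [[0, 0, 0], [0.9, -0.8, 0], 0],
  [[0, 0, 0], [0.9, -0.8, 0], 0],
  [[0, 0, 0], [0.75, -0.8, 0], 0],
])

```text
time: 8.65
tool_pos: [0.5801, 0.0979, 0.1003]
orientation: [[1.0, -0.0, -0.003], [-0.0, -1.0, -0.001], [-0.003, 0.001, -1.0]]
wrist_force: [-0.1, -0.6, -0.8]
width: 0.018
gripper_force: 24.5
```

Call:
carry_out([
  [[0, 0, 0], [0, 0, 0.5], 0],
  [[0, 0, 0], [0, 0, 0], 0],
  [[0, 0, 0], [0, 0, 0], 0],
])

```text
time: 8.95
tool_pos: [0.5775, 0.0957, 0.0851]
orientation: [[1.0, -0.001, -0.006], [-0.001, -1.0, -0.002], [-0.006, 0.002, -1.0]]
wrist_force: [0.8, -0.3, -0.8]
width: 0.0177
gripper_force: 24.5
```

Call:
carry_out([
  [[0, 0, 0], [0.1, 0, 0.8], 0],
  [[0, 0, 0], [0, 0, 0.7], 0],
  [[0, 0, 0], [0, 0, 0], 0],
  [[0, 0, 0], [0, 0, 0], 0],
  [[0, 0, 0], [0, 0, 0], 0.25],
])

```text
time: 9.45
tool_pos: [0.5837, 0.0969, 0.0436]
orientation: [[1.0, -0.001, 0.002], [-0.001, -1.0, 0.0], [0.002, -0.0, -1.0]]
wrist_force: [0.4, 0.3, 0.2]
width: 0.0213
gripper_force: 0.0
```

Call:
carry_out([
  [[0, 0, 0], [0, 0, 0], 0.35],
  [[0, 0, 0], [0, 0, 0], 0.4],
  [[0, 0, 0], [0, 0, -0.7], 0.4],
  [[0, 0, 0], [0, 0, -1], 0.6],
  [[0, 0, 0], [0, 0, -1], 1],
])

```text
time: 9.95
tool_pos: [0.5826, 0.0974, 0.1243]
orientation: [[1.0, 0.0, -0.001], [0.0, -1.0, -0.0], [-0.001, 0.0, -1.0]]
wrist_force: [0.8, 0.5, 0.4]
width: 0.062
gripper_force: 0.0
```

Call:
carry_out([
  [[0, 0, 0], [0, 0, -1], 1],
  [[0, 0, 0], [0, 0, -1], 1],
  [[0, 0, 0], [0, 0, -0.7], 1],
  [[0, 0, 0], [0, 0, 0], 1],
])

```text
time: 10.35
tool_pos: [0.5859, 0.0983, 0.2092]
orientation: [[1.0, 0.0, 0.009], [0.0, -1.0, 0.002], [0.009, -0.002, -1.0]]
wrist_force: [0.8, -0.4, 0.5]
width: 0.0854
gripper_force: 0.0
```

```bash
python3 - <<'E'
from h import *
s=get_state();print(s['time'],s['tool_pos'],s['width'],s['gripper_force'])
save('wrist','w5')
E
```

```text
10.35 [0.58589433 0.09827297 0.20922386] 0.08538159467734352 0.0
```

View pics/w5.png

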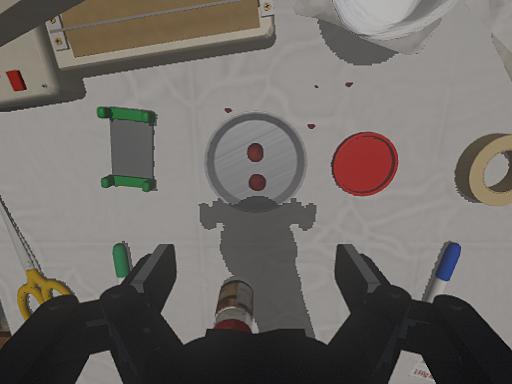

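Both plums are in the dish at (256,152) and (257,182). The coaster is centred at (365,164), with the green rest's ears at (103,112), (150,115), (106,182) and (149,185).

```bash
python3 - <<'E'
from h import *
print(px('w5',[(256,182),(256,152),(332,164),(398,164),(365,131),(365,196),(103,112),(150,115),(106,182),(149,185)],[.016,.016]+[.012]*4+[.026]*4))
print(get_state()['tool_pos'])
E
```

```text
[[ 0.5838  0.0969  0.016 ]
 [ 0.6189  0.097   0.016 ]
 [ 0.6045  0.0081  0.012 ]
 [ 0.6047 -0.0693  0.012 ]
 [ 0.6423 -0.0263  0.012 ]
 [ 0.5655 -0.0351  0.012 ]
 [ 0.6628  0.2598  0.026 ]
 [ 0.6596  0.2099  0.026 ]
 [ 0.5861  0.2684  0.026 ]
 [ 0.5826  0.2194  0.026 ]]
[0.58444556 0.09783136 0.20681273]
```

Call:
carry_out([
  [[0, 0, 0], [-0.87, -0.125, 0], 1],
  [[0, 0, 0], [-0.87, -0.125, 0], 1],
  [[0, 0, 0], [-0.87, -0.125, 0], 1],
  [[0, 0, 0], [-0.87, -0.125, 0], 1],
  [[0, 0, 0], [-0.87, -0.125, 0], 1],
])

```text
time: 10.9
tool_pos: [0.4502, 0.1158, 0.2026]
orientation: [[1.0, 0.0, -0.003], [0.0, -1.0, -0.001], [-0.003, 0.001, -1.0]]
wrist_force: [-0.0, 0.1, 0.4]
width: 0.0855
gripper_force: 0.0
```

Call:
carry_out([
  [[0, 0, 0], [-0.7, -0.125, 0], 1],
  [[0, 0, 0], [0, 0, 0], 1],
  [[0, 0, 0], [0, 0, 0], 1],
  [[0, 0, 0], [0, 0, 0], 1],
])

```text
time: 11.3
tool_pos: [0.4322, 0.1195, 0.2041]
orientation: [[1.0, -0.001, 0.0], [-0.001, -1.0, 0.0], [0.0, -0.0, -1.0]]
wrist_force: [-0.3, 0.2, 1.0]
width: 0.0855
gripper_force: 0.0
```

```bash
python3 - <<'E'
from h import *
s=get_state();print(s['time'],s['tool_pos'],s['orientation'][2])
save('top','t1')
E
python3 -c "
import cv2
i=cv2.imread('pics/t1.png')[150:310,70:330];cv2.imwrite('pics/t1b.png',cv2.resize(i,None,fx=3,fy=3,interpolation=cv2.INTER_CUBIC))"
```

```text
11.3 [0.43222873 0.11954738 0.20406955] [ 7.62403930e-05 -1.13236613e-04 -9.99999991e-01]
```

View pics/t1b.png

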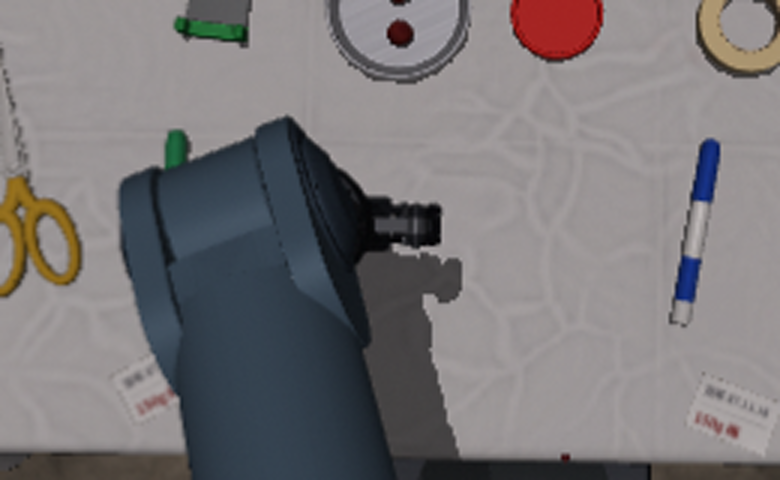

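The arm hides the jar in this view, and everything else is where it was. I'll descend on the jar.

Call:
carry_out([
  [[0, 0, 0], [-0.1, -0.03, 0.9], 1],
  [[0, 0, 0], [0, 0, 1], 1],
  [[0, 0, 0], [0, 0, 1], 1],
  [[0, 0, 0], [0, 0, 0.9], 1],
  [[0, 0, 0], [0, 0, 0], 1],
])

```text
time: 11.85
tool_pos: [0.426, 0.1195, 0.087]
orientation: [[1.0, -0.001, -0.008], [-0.001, -1.0, -0.002], [-0.008, 0.002, -1.0]]
wrist_force: [-0.6, 0.6, 0.7]
width: 0.0854
gripper_force: 0.0
```

Call:
carry_out([
  [[0, 0, 0], [0, 0, 0], 0.85],
  [[0, 0, 0], [0, 0, 0], 0.75],
  [[0, 0, 0], [0, 0, 0], 0.65],
  [[0, 0, 0], [0, 0, 0], 0.58],
  [[0, 0, 0], [0, 0, 0], 0.55],
])

```text
time: 12.35
tool_pos: [0.4293, 0.1211, 0.0913]
orientation: [[1.0, 0.0, 0.002], [0.0, -1.0, 0.001], [0.002, -0.001, -1.0]]
wrist_force: [0.2, 0.1, 0.4]
width: 0.0467
gripper_force: 0.2
```

Call:
carry_out([
  [[0, 0, 0], [0, 0, 0], 0.5],
  [[0, 0, 0], [0, 0, 0], 0.4],
  [[0, 0, 0], [0, 0, 0], 0.3],
  [[0, 0, 0], [0, 0, 0], 0.3],
], force=30)

```text
time: 12.75
tool_pos: [0.4295, 0.1214, 0.0913]
orientation: [[1.0, 0.0, 0.002], [0.0, -1.0, 0.001], [0.002, -0.001, -1.0]]
wrist_force: [-0.9, 0.9, 5.0]
width: 0.0441
gripper_force: 30.1
```

Call:
carry_out([
  [[0, 0, 0], [0, 0, -0.4], 0.3],
  [[0, 0, 0], [0, 0, -0.7], 0.3],
  [[0, 0, 0], [0, 0, -0.5], 0.3],
  [[0, 0, 0], [0.4, 0.35, 0], 0.3],
  [[0, 0, 0], [0.7, 0.6, 0], 0.3],
])

```text
time: 13.25
tool_pos: [0.461, 0.0923, 0.1383]
orientation: [[1.0, 0.004, -0.0], [0.004, -1.0, -0.0], [-0.0, 0.0, -1.0]]
wrist_force: [-0.4, 0.0, -1.0]
width: 0.044
gripper_force: 30.6
```

Call:
carry_out([
  [[0, 0, 0], [0.8, 0.7, 0], 0.3],
  [[0, 0, 0], [0.8, 0.7, 0], 0.3],
  [[0, 0, 0], [0.8, 0.7, 0], 0.3],
  [[0, 0, 0], [0.8, 0.7, 0], 0.3],
  [[0, 0, 0], [0.7, 0.6, 0], 0.3],
])

```text
time: 13.75
tool_pos: [0.5792, -0.0133, 0.1369]
orientation: [[1.0, -0.002, -0.002], [-0.002, -1.0, -0.001], [-0.002, 0.001, -1.0]]
wrist_force: [-0.1, -0.0, -0.3]
width: 0.0436
gripper_force: 30.6
```

Call:
carry_out([
  [[0, 0, 0], [0.4, 0.4, 0], 0.3],
  [[0, 0, 0], [0.2, 0.2, 0], 0.3],
  [[0, 0, 0], [0, 0, 0], 0.3],
  [[0, 0, 0], [0, 0, 0], 0.3],
])

```text
time: 14.15
tool_pos: [0.5954, -0.0266, 0.1378]
orientation: [[1.0, 0.001, -0.002], [0.001, -1.0, 0.001], [-0.002, -0.001, -1.0]]
wrist_force: [-0.2, 0.4, -1.2]
width: 0.0437
gripper_force: 30.6
```

```bash
python3 - <<'E'
from h import *
s=get_state();print(s['time'],s['tool_pos'],s['orientation'][2],s['width'],s['gripper_force'])
save('side','s1')
E
python3 -c "
import cv2
i=cv2.imread('pics/s1.png')[120:250,130:320];cv2.imwrite('pics/s1b.png',cv2.resize(i,None,fx=4,fy=4,interpolation=cv2.INTER_CUBIC))"
```

```text
14.15 [ 0.59538878 -0.02657628  0.13784009] [-1.92705000e-03 -8.39556016e-04 -9.99997791e-01] 0.04365250167977606 30.594942873576656
```

View pics/s1b.png

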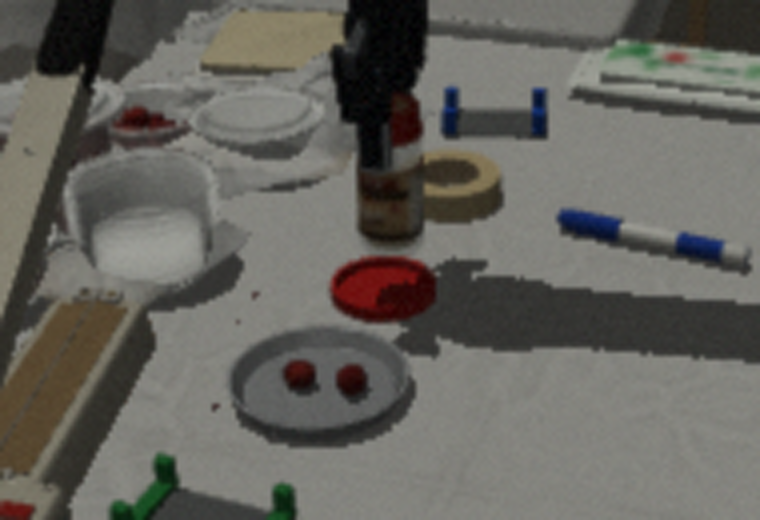

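The jar hangs upright over the coaster, at crop px (390,235) against (383,288).

Call:
carry_out([
  [[0, 0, 0], [0.23, 0.15, 0.3], 0.3],
  [[0, 0, 0], [0, 0, 0.6], 0.3],
  [[0, 0, 0], [0, 0, 0.35], 0.3],
  [[0, 0, 0], [0, 0, 0.1], 0.3],
  [[0, 0, 0], [0, 0, 0], 0.3],
])

```text
time: 14.7
tool_pos: [0.6027, -0.0318, 0.097]
orientation: [[1.0, 0.001, -0.002], [0.001, -1.0, 0.0], [-0.002, -0.0, -1.0]]
wrist_force: [0.6, 0.0, -1.0]
width: 0.0442
gripper_force: 30.6
```

Call:
carry_out([
  [[0, 0, 0], [0, 0, 0], 0.3],
  [[0, 0, 0], [0, 0, 0], 0.3],
])

```text
time: 14.9
tool_pos: [0.6041, -0.0321, 0.0987]
orientation: [[1.0, 0.0, 0.002], [0.0, -1.0, 0.0], [0.002, -0.0, -1.0]]
wrist_force: [-0.3, 0.3, -0.8]
width: 0.0437
gripper_force: 30.6
```

Call:
carry_out([
  [[0, 0, 0], [-0.04, 0, 0.09], 0.3],
  [[0, 0, 0], [0, 0, 0.03], 0.3],
  [[0, 0, 0], [0, 0, 0], 0.3],
  [[0, 0, 0], [0, 0, 0], 0.3],
  [[0, 0, 0], [0, 0, 0], 0.55],
])

```text
time: 15.4
tool_pos: [0.6024, -0.0321, 0.0944]
orientation: [[1.0, 0.0, 0.001], [0.0, -1.0, 0.0], [0.001, -0.0, -1.0]]
wrist_force: [-0.2, 1.3, -0.5]
width: 0.0468
gripper_force: 0.2
```

Call:
carry_out([
  [[0, 0, 0], [0, 0, 0], 0.65],
  [[0, 0, 0], [0, 0, 0], 0.8],
  [[0, 0, 0], [0, 0, 0], 1],
  [[0, 0, 0], [0, 0, 0], 1],
  [[0, 0, 0], [0, 0, 0], 1],
])

```text
time: 15.9
tool_pos: [0.6021, -0.0322, 0.0941]
orientation: [[1.0, 0.0, -0.0], [0.0, -1.0, 0.0], [-0.0, -0.0, -1.0]]
wrist_force: [-0.3, -0.0, 0.8]
width: 0.0856
gripper_force: 0.0
```

Call:
carry_out([
  [[0, 0, 0], [0, 0, -0.5], 1],
  [[0, 0, 0], [0, 0, -1], 1],
  [[0, 0, 0], [0, 0, -1], 1],
  [[0, 0, 0], [0, 0, -1], 1],
  [[0, 0, 0], [0, 0, -0.5], 1],
])

```text
time: 16.4
tool_pos: [0.6043, -0.0321, 0.2189]
orientation: [[1.0, 0.0, 0.007], [0.0, -1.0, -0.0], [0.007, 0.0, -1.0]]
wrist_force: [0.7, 1.1, 0.4]
width: 0.0851
gripper_force: 0.0
```

Call:
carry_out([
  [[0, 0, 0], [-0.95, 0.64, 0], 1],
  [[0, 0, 0], [-0.95, 0.64, 0], 1],
  [[0, 0, 0], [-0.95, 0.64, 0], 1],
  [[0, 0, 0], [-0.95, 0.64, 0.5], 0.7],
  [[0, 0, 0], [-0.95, 0.64, 1], 0.6],
])

```text
time: 16.9
tool_pos: [0.461, -0.1294, 0.1715]
orientation: [[1.0, 0.0, 0.007], [0.0, -1.0, -0.002], [0.007, 0.002, -1.0]]
wrist_force: [-0.1, -0.8, -0.5]
width: 0.0589
gripper_force: 0.0
```

Call:
carry_out([
  [[0, 0, 0], [-0.95, 0.64, 1], 0.6],
  [[0, 0, 1], [0, 0, 0.5], 0.6],
  [[0, 0, 0.03], [0, 0, 0], 0.6],
  [[0, 0, 0], [0, 0, 0], 0.6],
  [[0, 0, 0], [0, 0, 0], 0.6],
])

```text
time: 17.4
tool_pos: [0.4334, -0.147, 0.1258]
orientation: [[0.989, -0.15, 0.003], [-0.15, -0.989, -0.001], [0.003, 0.0, -1.0]]
wrist_force: [0.2, -0.5, -1.0]
width: 0.0514
gripper_force: 0.0
```

```bash
python3 - <<'E'
from h import *
s=get_state();print(s['time'],s['tool_pos'],s['orientation'])
save('wrist','w6')
E
```

```text
17.4 [ 0.43340074 -0.14704166  0.12576249] [[ 9.88648175e-01 -1.50210227e-01  3.41667052e-03]
 [-1.50209232e-01 -9.88654079e-01 -5.47260077e-04]
 [ 3.46010931e-03  2.78322206e-05 -9.99994013e-01]]
```

View pics/w6.png

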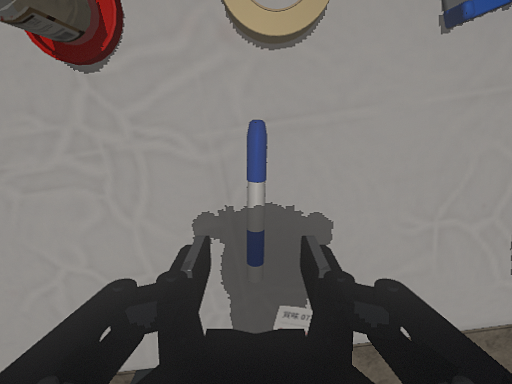

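The marker is centred and aligned under the gripper, from (257,121) to (255,281), and the jar stands in the coaster at the top left.

Call:
carry_out([
  [[0, 0, 0], [-0.25, 0.02, 0.7], 0.6],
  [[0, 0, 0], [0, 0, 1], 0.6],
  [[0, 0, 0], [0, 0, 1], 0.6],
  [[0, 0, 0], [0, 0, 0.5], 0.6],
  [[0, 0, 0], [0, 0, 0], 0.6],
])

```text
time: 17.95
tool_pos: [0.4233, -0.146, 0.0271]
orientation: [[0.988, -0.152, -0.003], [-0.152, -0.988, 0.001], [-0.003, -0.001, -1.0]]
wrist_force: [-0.2, 0.3, 0.7]
width: 0.0512
gripper_force: 0.0
```

Call:
carry_out([
  [[0, 0, 0], [0, 0, 0], 0.3],
  [[0, 0, 0], [0, 0, 0], 0],
  [[0, 0, 0], [0, 0, 0], 0],
  [[0, 0, 0], [0, 0, 0], 0],
  [[0, 0, 0], [0, 0, 0], 0],
])

```text
time: 18.45
tool_pos: [0.4255, -0.1473, 0.0298]
orientation: [[0.988, -0.154, 0.004], [-0.154, -0.988, -0.001], [0.004, 0.0, -1.0]]
wrist_force: [0.2, -0.4, 6.5]
width: 0.0155
gripper_force: 30.4
```

Call:
carry_out([
  [[0, 0, 0], [0, 0, -0.6], 0],
  [[0, 0, 0], [0, 0, -1], 0],
  [[0, 0, 0], [0, 0, -1], 0],
  [[0, 0, -1], [0, 0, 0], 0],
  [[0, 0, -1], [0, 0, 0], 0],
])

```text
time: 18.95
tool_pos: [0.4247, -0.1473, 0.1079]
orientation: [[0.989, 0.151, 0.003], [0.151, -0.989, -0.001], [0.003, 0.002, -1.0]]
wrist_force: [0.1, -0.2, -0.8]
width: 0.0158
gripper_force: 29.6
```

Call:
carry_out([
  [[0, 0, -0.3], [0, 0, 0], 0],
  [[0, 0, 0], [0, 0, 0], 0],
  [[0, 0, 0], [0, 0, 0], 0],
])

```text
time: 19.25
tool_pos: [0.4235, -0.1469, 0.1064]
orientation: [[0.982, 0.188, -0.0], [0.188, -0.982, -0.0], [-0.0, 0.0, -1.0]]
wrist_force: [-0.0, -0.1, 0.2]
width: 0.0157
gripper_force: 29.6
```

```bash
python3 - <<'E'
from h import *
s=get_state();R=s['orientation'];print(s['time'],s['tool_pos'],R[:,0],s['width'])
save('wrist','w7')
p=s['tool_pos']
print((R.T@(np.array([.5965,-.3295,p[2]])-p))/.03)
E
```

```text
19.25 [ 0.42353005 -0.14692525  0.10635902] [ 9.82119151e-01  1.88260386e-01 -1.51978031e-05] 0.015702605942753356
[4.51685031e+00 7.06245155e+00 3.47429937e-04]
```

View pics/w7.png

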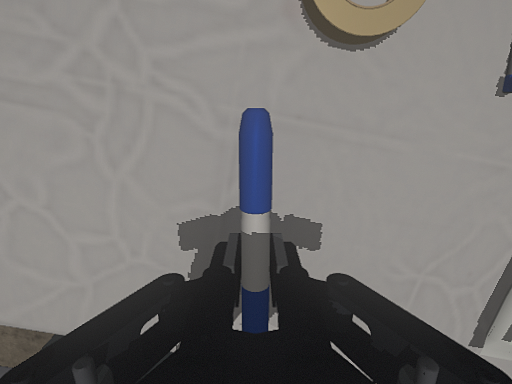

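The marker is held well, along the tool's x axis and centred between the pads.

Call:
carry_out([
  [[0, 0, 0], [0.55, 0.88, 0], 0],
  [[0, 0, 0], [0.55, 0.88, 0], 0],
  [[0, 0, 0], [0.55, 0.88, 0], 0],
  [[0, 0, 0], [0.55, 0.88, 0], 0],
  [[0, 0, 0], [0.55, 0.88, 0], 0],
])

```text
time: 19.8
tool_pos: [0.5303, -0.2617, 0.1059]
orientation: [[0.982, 0.189, -0.001], [0.189, -0.982, 0.0], [-0.001, -0.0, -1.0]]
wrist_force: [0.1, -0.6, -0.3]
width: 0.0161
gripper_force: 29.5
```

Call:
carry_out([
  [[0, 0, 0], [0.55, 0.88, 0], 0],
  [[0, 0, 0], [0.55, 0.88, 0], 0],
  [[0, 0, 0], [0.4, 0.7, 0], 0],
  [[0, 0, 0], [0, 0, 0], 0],
  [[0, 0, 0], [0, 0, 0], 0],
])

```text
time: 20.3
tool_pos: [0.5874, -0.3247, 0.1055]
orientation: [[0.982, 0.188, -0.001], [0.188, -0.982, 0.001], [-0.001, -0.001, -1.0]]
wrist_force: [-0.8, 0.7, 0.2]
width: 0.0157
gripper_force: 29.6
```

```bash
python3 - <<'E'
from h import *
s=get_state();R=s['orientation'];print(s['time'],s['tool_pos'],R[:,0],s['width'])
save('wrist','w8')
p=s['tool_pos']
print((R.T@(np.array([.5965,-.3295,p[2]])-p))/.03)
E
```

```text
20.3 [ 0.58739386 -0.32472323  0.10553039] [ 0.98209145  0.18840042 -0.00128909] 0.015654948857498272
[ 0.2681038   0.21356034 -0.00058055]
```

View pics/w8.png

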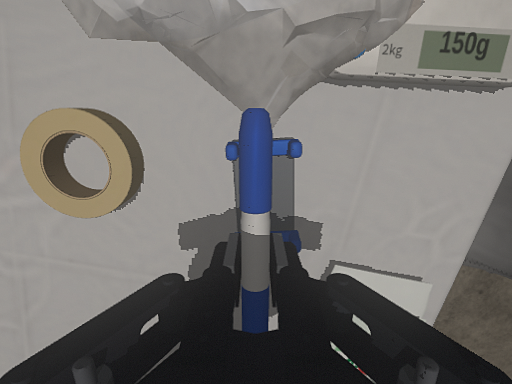

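The far cradle's ears are at (232,151) and (295,148), and crumpled paper lies just beyond the marker's tip at about (256,105).

```bash
python3 - <<'E'
from h import *
s=get_state();R=s['orientation'];p=s['tool_pos']
w=px('w8',[(232,151),(295,148)],.026);print(w)
c=w.mean(0)-.039*R[:,0]; print(c, R.T@(c-p)/.03)
print(px('w8',[(256,98),(245,104),(256,112),(276,112),(280,124)]))
E
```

```text
[[ 0.6316 -0.2998  0.026 ]
 [ 0.6423 -0.344   0.026 ]]
[ 0.59865669 -0.32929045  0.02605937] [0.34546599 0.25952763 2.6475688 ]
[[ 0.6706 -0.3099  0.0214]
 [ 0.6653 -0.3028  0.0148]
 [ 0.6616 -0.3115  0.094 ]
 [ 0.6641 -0.3261  0.0155]
 [ 0.656  -0.332   0.0023]]
```

The paper's edge is at x≈0.665 and z≈0.015, so I'll set the marker down about 11 mm short of centre, which is within the 22 mm tolerance.

Call:
carry_out([
  [[0, 0, 0], [-0.03, 0.25, 0.4], 0],
  [[0, 0, 0], [0, 0, 0.6], 0],
  [[0, 0, 0], [0, 0, 0.6], 0],
  [[0, 0, 0], [0, 0, 0.4], 0],
  [[0, 0, 0], [0, 0, 0], 0],
])

```text
time: 20.85
tool_pos: [0.5857, -0.3305, 0.0422]
orientation: [[0.982, 0.19, -0.006], [0.19, -0.982, 0.004], [-0.006, -0.005, -1.0]]
wrist_force: [-0.2, -1.1, -0.4]
width: 0.0158
gripper_force: 29.6
```

Call:
carry_out([
  [[0, 0, 0], [0, 0, 0], 0],
  [[0, 0, 0], [0, 0, 0], 0],
])

```text
time: 21.05
tool_pos: [0.5893, -0.3325, 0.047]
orientation: [[0.982, 0.19, 0.001], [0.19, -0.982, -0.001], [0.001, 0.001, -1.0]]
wrist_force: [0.2, 0.0, -0.2]
width: 0.0157
gripper_force: 29.6
```

Call:
carry_out([
  [[0, 0, 0], [-0.03, 0, 0.15], 0],
  [[0, 0, 0], [0, 0, 0.08], 0],
  [[0, 0, 0], [0, 0, 0], 0],
  [[0, 0, 0], [0, 0, 0], 0],
  [[0, 0, 0], [0, 0, 0], 0],
])

```text
time: 21.55
tool_pos: [0.588, -0.3329, 0.04]
orientation: [[0.982, 0.189, 0.001], [0.189, -0.982, -0.001], [0.001, 0.001, -1.0]]
wrist_force: [-0.8, -0.4, 2.7]
width: 0.0156
gripper_force: 29.9
```

Call:
carry_out([
  [[0, 0, 0], [0, 0, 0], 0.3],
  [[0, 0, 0], [0, 0, 0], 0.45],
  [[0, 0, 0], [0, 0, 0], 0.6],
  [[0, 0, 0], [0, 0, 0], 0.6],
  [[0, 0, 0], [0, 0, -0.5], 0.6],
])

```text
time: 22.05
tool_pos: [0.5853, -0.3313, 0.0521]
orientation: [[0.982, 0.19, -0.005], [0.19, -0.982, 0.003], [-0.005, -0.004, -1.0]]
wrist_force: [0.4, 0.7, -0.5]
width: 0.0511
gripper_force: 0.0
```

Call:
carry_out([
  [[0, 0, 0], [0, 0, -1], 0.6],
  [[0, 0, 0], [0, 0, -1], 0.6],
  [[0, 0, 0], [0, 0, -1], 0.6],
  [[0, 0, 0], [0, 0, -1], 0.6],
  [[0, 0, 0], [0, 0, -0.5], 0.6],
])

```text
time: 22.55
tool_pos: [0.5895, -0.3334, 0.1943]
orientation: [[0.982, 0.189, 0.006], [0.189, -0.982, -0.003], [0.005, 0.004, -1.0]]
wrist_force: [0.2, 0.1, 0.4]
width: 0.0514
gripper_force: 0.0
```

Call:
carry_out([
  [[0, 0, 0], [0, 0, 0], 0.6],
  [[0, 0, 0], [0, 0, 0], 0.6],
])

```text
time: 22.75
tool_pos: [0.5871, -0.3323, 0.1889]
orientation: [[0.982, 0.189, -0.001], [0.189, -0.982, 0.0], [-0.001, -0.001, -1.0]]
wrist_force: [-0.3, -0.2, -0.8]
width: 0.0513
gripper_force: 0.0
```

```bash
python3 - <<'E'
from h import *
s=get_state();R=s['orientation'];p=s['tool_pos'];print(s['time'],p,R[:,0],s['width'])
save('wrist','w9')
E
```

```text
22.75 [ 0.58708356 -0.33227059  0.18887667] [ 9.81889740e-01  1.89452018e-01 -6.85990810e-04] 0.05129508096562397
```

View pics/w9.png

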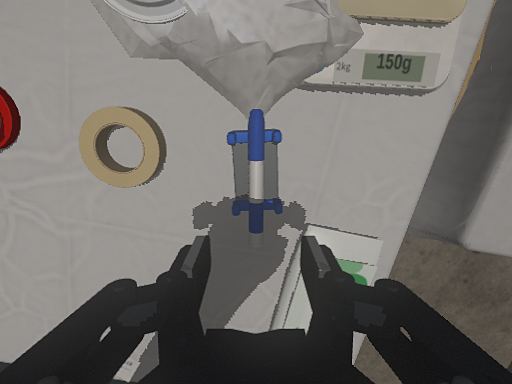

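The blue marker lies in both cradles, from (256,110) to (256,247), with the cradles at (254,136) and (257,207).

```bash
python3 - <<'E'
from h import *
w=px('w9',[(256.5,110),(256,247),(254.5,136.5),(257,207)],[.018,.018,.018,.018]);print(w)
a,b,c,d=w; u=(c-d)/np.linalg.norm(c-d); m=(a+b)/2-(c+d)/2; print(np.linalg.norm(a-b),np.linalg.norm(c-d),m@u,m[0]*u[1]-m[1]*u[0])
m=np.load('pics/w9.npz')
print(px('w9',[(256,150),(256,215)]))
E
```

```text
[[ 0.6628 -0.3196  0.018 ]
 [ 0.5115 -0.3485  0.018 ]
 [ 0.6365 -0.3226  0.018 ]
 [ 0.5607 -0.3401  0.018 ]]
0.1540353855450104 0.07779389436196132 -0.011763905220401041 5.508144353919952e-05
[[ 0.6247 -0.3265  0.03  ]
 [ 0.5554 -0.34    0.0294]]
```

Call:
carry_out([
  [[0, 0, 1], [0, 0, 0], 0.6],
  [[0, 0, 0.13], [0, 0, 0], 0.6],
  [[0, 0, 0], [-0.22, -0.96, 0], 0.6],
  [[0, 0, 0], [-0.22, -0.96, 0], 0.6],
  [[0, 0, 0], [-0.22, -0.96, 0], 0.6],
])

```text
time: 23.3
tool_pos: [0.5647, -0.2454, 0.1875]
orientation: [[1.0, 0.023, -0.003], [0.023, -1.0, 0.001], [-0.003, -0.001, -1.0]]
wrist_force: [1.2, -0.5, 0.7]
width: 0.0513
gripper_force: 0.0
```

Call:
carry_out([
  [[0, 0, 0], [-0.22, -0.96, 0], 0.6],
  [[0, 0, 0], [-0.22, -0.96, 0], 0.6],
  [[0, 0, 0], [-0.22, -0.96, 0], 0.6],
  [[0, 0, 0], [-0.22, -0.96, 0], 0.6],
  [[0, 0, 0], [-0.22, -0.96, 0], 0.6],
])

```text
time: 23.8
tool_pos: [0.5285, -0.102, 0.1879]
orientation: [[1.0, 0.024, -0.003], [0.024, -1.0, 0.0], [-0.003, -0.0, -1.0]]
wrist_force: [0.6, 0.9, 0.2]
width: 0.0513
gripper_force: 0.0
```

Call:
carry_out([
  [[0, 0, 0], [-0.22, -0.96, 0], 0.6],
  [[0, 0, 0], [-0.22, -0.96, 0], 0.6],
  [[0, 0, 0], [-0.22, -0.96, 0], 0.6],
  [[0, 0, 0], [-0.22, -0.96, 0], 0.6],
  [[0, 0, 0], [-0.22, -0.96, 0], 0.6],
])

```text
time: 24.3
tool_pos: [0.4925, 0.041, 0.1882]
orientation: [[1.0, 0.024, -0.002], [0.024, -1.0, -0.0], [-0.002, 0.0, -1.0]]
wrist_force: [0.3, -0.2, -0.0]
width: 0.0512
gripper_force: 0.0
```

Call:
carry_out([
  [[0, 0, 0], [-0.22, -0.96, 0], 0.6],
  [[0, 0, 0], [-0.22, -0.96, 0], 0.6],
  [[0, 0, 0], [-0.22, -0.96, 0], 0.6],
  [[0, 0, 0], [-0.22, -0.96, 0.5], 0.6],
  [[0, 0, 0], [-0.22, -0.96, 0.9], 0.6],
])

```text
time: 24.8
tool_pos: [0.4588, 0.1849, 0.1479]
orientation: [[1.0, 0.023, 0.004], [0.023, -1.0, 0.001], [0.004, -0.001, -1.0]]
wrist_force: [-0.1, 0.7, 0.7]
width: 0.0512
gripper_force: 0.0
```

Call:
carry_out([
  [[0, 0, 0], [-0.22, -0.96, 0.8], 0.6],
  [[0, 0, 0], [-0.22, -0.8, 0], 0.6],
  [[0, 0, 0], [0, 0, 0], 0.6],
  [[0, 0, 0], [0, 0, 0], 0.6],
  [[0, 0, 0], [0, 0, 0], 0.6],
])

```text
time: 25.3
tool_pos: [0.444, 0.2343, 0.1231]
orientation: [[1.0, 0.02, -0.0], [0.02, -1.0, -0.001], [-0.0, 0.001, -1.0]]
wrist_force: [0.1, 0.1, -0.2]
width: 0.0514
gripper_force: 0.0
```

```bash
python3 - <<'E'
from h import *
s=get_state();R=s['orientation'];p=s['tool_pos'];print(s['time'],p,R[:,0],s['width'])
save('wrist','w10')
print(R.T@(np.array([.4333,.273,.028])-p)/.03)
E
```

```text
25.3 [0.44398873 0.23425701 0.12309595] [ 9.99797085e-01  2.01422752e-02 -2.78989906e-04] 0.05140723797433331
[-0.32932199 -1.30192614  3.16848881]
```

View pics/w10.png

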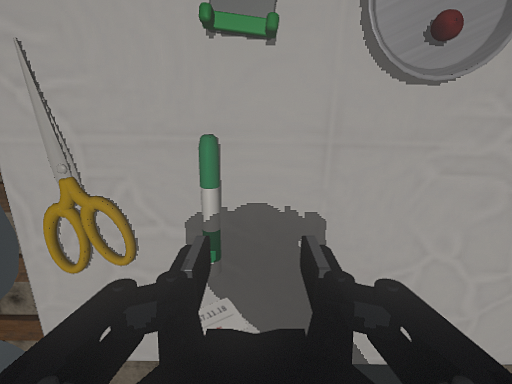

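The green marker runs from (209,135) to (213,262), with its left edge close to the left finger's silhouette.

```bash
python3 - <<'E'
from h import *
s=get_state();R=s['orientation'];p=s['tool_pos']
w=px('w10',[(209,135),(211,225),(206,14),(272,24)],[.01,.01,.026,.026]);print(w)
u=w[0]-w[1];u/=np.linalg.norm(u);print(u); c=w[0]-.065*u; print(c,R.T@(c-p)/.03)
E
```

```text
[[0.5001 0.2731 0.01  ]
 [0.419  0.2736 0.01  ]
 [0.5832 0.2703 0.026 ]
 [0.578  0.2246 0.026 ]]
[ 0.999981   -0.00616511  0.        ]
[0.43510124 0.27350073 0.01      ] [-0.28049587 -1.3205731   3.77664875]
```

Call:
carry_out([
  [[0, 0, 0.1], [-0.3, -0.65, 0], 0.6],
  [[0, 0, 0], [0, -0.66, 0], 0.6],
  [[0, 0, 0], [0, 0, 1], 0.6],
  [[0, 0, 0], [0, 0, 1], 0.6],
  [[0, 0, 0], [0, 0, 0.8], 0.6],
])

```text
time: 25.85
tool_pos: [0.4348, 0.2732, 0.0385]
orientation: [[1.0, 0.004, 0.001], [0.004, -1.0, -0.001], [0.001, 0.001, -1.0]]
wrist_force: [0.6, 0.3, 0.2]
width: 0.0518
gripper_force: 0.0
```

Call:
carry_out([
  [[0, 0, 0], [0, 0, 0.25], 0.6],
  [[0, 0, 0], [0, 0, 0], 0.6],
  [[0, 0, 0], [0, 0, 0], 0.6],
])

```text
time: 26.15
tool_pos: [0.4352, 0.2749, 0.0329]
orientation: [[1.0, 0.005, 0.002], [0.005, -1.0, 0.001], [0.002, -0.001, -1.0]]
wrist_force: [0.1, -0.6, -0.2]
width: 0.0516
gripper_force: 0.0
```

Call:
carry_out([
  [[0, 0, 0], [0, 0, 0.1], 0.4],
  [[0, 0, 0], [0, 0, 0], 0.2],
  [[0, 0, 0], [0, 0, 0], 0],
  [[0, 0, 0], [0, 0, 0], 0],
  [[0, 0, 0], [0, 0, 0], 0],
])

```text
time: 26.65
tool_pos: [0.4348, 0.2754, 0.0298]
orientation: [[1.0, 0.006, 0.002], [0.006, -1.0, 0.001], [0.002, -0.001, -1.0]]
wrist_force: [-0.8, -0.4, 5.9]
width: 0.0158
gripper_force: 30.6
```

Call:
carry_out([
  [[0, 0, 0], [0, 0, -0.6], 0],
  [[0, 0, 0], [0, 0, -1], 0],
  [[0, 0, 0], [0, 0, -1], 0],
  [[0, 0, 0.73], [0, 0, 0], 0],
  [[0, 0, 0], [0, 0, 0], 0],
])

```text
time: 27.15
tool_pos: [0.4344, 0.2751, 0.1078]
orientation: [[0.995, -0.103, 0.002], [-0.103, -0.995, 0.001], [0.002, -0.001, -1.0]]
wrist_force: [0.6, -0.5, 0.2]
width: 0.0159
gripper_force: 29.9
```

```bash
python3 - <<'E'
from h import *
s=get_state();R=s['orientation'];p=s['tool_pos'];print(s['time'],p,R[:,0],s['width'],s['gripper_force'])
print(R.T@(np.array([.619,.2425,.04])-p)/.03)
for v in range(60,100,5): print(v,[px('w5',[(u,v)])[0].tolist() for u in (85,125,150)])
E
```

```text
27.15 [0.43443349 0.27513651 0.10775824] [ 0.99466339 -0.10316038  0.00163735] 0.015905930968637693 29.892628490924835
[6.22791335 0.44925036 2.26844538]
60 [[0.7104, 0.2607, 0.043], [0.7105, 0.2231, 0.041], [0.7117, 0.2015, 0.0338]]
65 [[0.7062, 0.262, 0.0421], [0.7075, 0.2276, 0.032], [0.7093, 0.2068, 0.02]]
70 [[0.7028, 0.2669, 0.0348], [0.7053, 0.2355, 0.0155], [0.7071, 0.2138, 0.0018]]
75 [[0.6998, 0.2753, 0.0218], [0.7024, 0.243, 0.0001], [0.702, 0.2143, 0.0021]]
80 [[0.6972, 0.2876, 0.0021], [0.6971, 0.2434, 0.0006], [0.6969, 0.215, 0.0015]]
85 [[0.692, 0.289, 0.0013], [0.6917, 0.2433, 0.0024], [0.6918, 0.2159, 0.0007]]
90 [[0.6861, 0.2845, 0.0104], [0.6867, 0.2452, -0.0003], [0.6864, 0.2159, 0.0023]]
95 [[0.6808, 0.2848, 0.0114], [0.6812, 0.2448, 0.0022], [0.6812, 0.2171, 0.0004]]
```

Call:
carry_out([
  [[0, 0, 0], [0.95, 0.08, 0], 0],
  [[0, 0, 0], [0.95, 0.08, 0], 0],
  [[0, 0, 0], [0.95, 0.08, 0], 0],
  [[0, 0, 0], [0.95, 0.08, 0], 0],
  [[0, 0, 0], [0.95, 0.08, 0], 0],
])

```text
time: 27.65
tool_pos: [0.5744, 0.2474, 0.1051]
orientation: [[0.995, -0.101, -0.003], [-0.101, -0.995, -0.001], [-0.003, 0.002, -1.0]]
wrist_force: [-0.4, 0.4, 0.3]
width: 0.0156
gripper_force: 29.9
```

Call:
carry_out([
  [[0, 0, 0], [0.9, 0.05, 0], 0],
  [[0, 0, 0], [0.4, 0, 0], 0],
  [[0, 0, 0], [0, 0, 0], 0],
  [[0, 0, 0], [0, 0, 0], 0],
  [[0, 0, 0], [0, 0, 0], 0],
])

```text
time: 28.15
tool_pos: [0.6109, 0.2438, 0.1063]
orientation: [[0.995, -0.1, -0.002], [-0.1, -0.995, -0.0], [-0.002, 0.0, -1.0]]
wrist_force: [0.4, 0.3, -0.1]
width: 0.0152
gripper_force: 29.9
```

```bash
python3 - <<'E'
from h import *
s=get_state();R=s['orientation'];p=s['tool_pos'];print(s['time'],p,R[:,0],s['width'],s['gripper_force'])
print(R.T@(np.array([.618,.2425,.04])-p)/.03)
save('wrist','w11')
E
```

```text
28.15 [0.61091172 0.24382642 0.1063461 ] [ 0.99493479 -0.10049411 -0.00238808] 0.015185454860537944 29.874887466430664
[0.24480363 0.01966832 2.21096361]
```

View pics/w11.png

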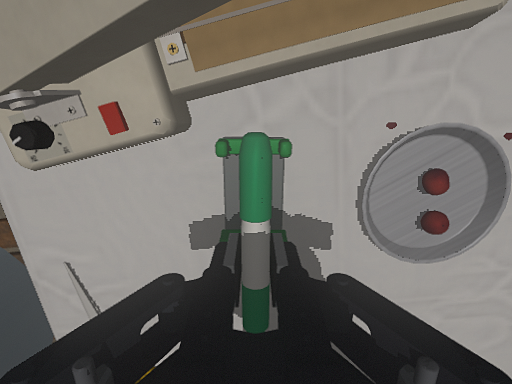

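The green marker sits centred over the rest, with the far ears at (222,148) and (285,148).

Call:
carry_out([
  [[0, 0, 0], [0.24, 0.02, 0.4], 0],
  [[0, 0, 0], [0, 0, 0.6], 0],
  [[0, 0, 0], [0, 0, 0.6], 0],
  [[0, 0, 0], [0, 0, 0.4], 0],
  [[0, 0, 0], [0, 0, 0], 0],
])

```text
time: 28.7
tool_pos: [0.6174, 0.2401, 0.0428]
orientation: [[0.995, -0.103, -0.007], [-0.103, -0.995, -0.003], [-0.006, 0.003, -1.0]]
wrist_force: [-0.1, 0.3, -1.0]
width: 0.0158
gripper_force: 29.9
```

Call:
carry_out([
  [[0, 0, 0], [0, 0, 0.05], 0],
  [[0, 0, 0], [0, 0, 0], 0],
  [[0, 0, 0], [0, 0, 0], 0],
])

```text
time: 29.0
tool_pos: [0.621, 0.2418, 0.0463]
orientation: [[0.995, -0.103, 0.002], [-0.103, -0.995, 0.001], [0.002, -0.001, -1.0]]
wrist_force: [-0.3, 0.2, 0.0]
width: 0.0157
gripper_force: 29.9
```

Call:
carry_out([
  [[0, 0, 0], [-0.05, 0, 0.15], 0],
  [[0, 0, 0], [0, 0, 0.06], 0],
  [[0, 0, 0], [0, 0, 0], 0],
  [[0, 0, 0], [0, 0, 0], 0],
  [[0, 0, 0], [0, 0, 0], 0],
])

```text
time: 29.5
tool_pos: [0.6189, 0.2418, 0.0399]
orientation: [[0.995, -0.103, 0.0], [-0.103, -0.995, 0.0], [0.0, -0.0, -1.0]]
wrist_force: [-1.8, -1.4, 5.9]
width: 0.0156
gripper_force: 30.6
```

Call:
carry_out([
  [[0, 0, 0], [0, 0, 0], 0.3],
  [[0, 0, 0], [0, 0, 0], 0.45],
  [[0, 0, 0], [0, 0, 0], 0.6],
  [[0, 0, 0], [0, 0, 0], 0.6],
  [[0, 0, 0], [0, 0, -0.5], 0.6],
])

```text
time: 30.0
tool_pos: [0.6166, 0.2404, 0.0518]
orientation: [[0.995, -0.103, -0.005], [-0.103, -0.995, -0.002], [-0.005, 0.003, -1.0]]
wrist_force: [0.2, 0.3, 0.1]
width: 0.0514
gripper_force: 0.0
```

Call:
carry_out([
  [[0, 0, 0], [0, 0, -1], 0.6],
  [[0, 0, 0], [0, 0, -1], 0.6],
  [[0, 0, 0], [0, 0, -1], 0.6],
  [[0, 0, 0], [-1, 0, -0.8], 0.6],
  [[0, 0, 0], [-1, 0, -0.8], 0.6],
])

```text
time: 30.5
tool_pos: [0.5596, 0.2477, 0.1947]
orientation: [[0.994, -0.105, 0.003], [-0.105, -0.994, 0.001], [0.002, -0.001, -1.0]]
wrist_force: [-1.0, 0.6, 0.6]
width: 0.0507
gripper_force: 0.0
```

Call:
carry_out([
  [[0, 0, 0], [-1, 0, -0.5], 0.6],
  [[0, 0, 0], [-1, 0, 0], 0.6],
  [[0, 0, 0], [0, 0, 0], 0.6],
  [[0, 0, 0], [0, 0, 0], 0.6],
  [[0, 0, 0], [0, 0, 0], 0.6],
])

```text
time: 31.0
tool_pos: [0.5006, 0.2535, 0.2077]
orientation: [[0.995, -0.104, 0.002], [-0.104, -0.995, 0.0], [0.002, -0.0, -1.0]]
wrist_force: [0.5, 0.5, 0.9]
width: 0.0514
gripper_force: 0.0
```

```bash
python3 - <<'E'
from h import *
s=get_state();print(s['time'],s['tool_pos'],s['width'])
save('wrist','w12'); save('side','s2')
a=cv2.imread('pics/w12.png');b=cv2.imread('pics/s2.png')[110:302,110:366];b=cv2.resize(b,None,fx=1.5,fy=1.5)
a=cv2.resize(a,(400,300));c=np.zeros((600,400,3),np.uint8);c[:300]=a;c[300:588,:384]=b
cv2.imwrite('pics/fin.png',c)
E
```

```text
31.0 [0.50062548 0.25347668 0.20770452] 0.05141714199745066
```

View pics/fin.png

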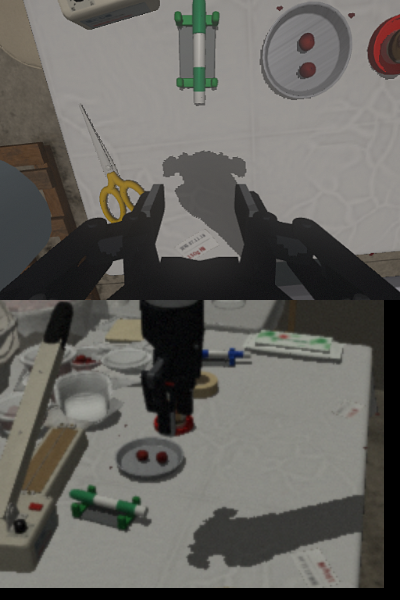

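The green marker lies in both cradles, both plums are in the dish, and the blue marker is in its rest. I'll check the jar numerically from the top camera's depth.

```bash
python3 - <<'E'
from h import *
save('top','t2')
P=[(u,v) for u in range(235,276) for v in range(130,175)]
w=px('t2',P); q=w[(w[:,2]>.1)&(w[:,2]<.12)]; print(len(q),q.min(0),q.max(0),(q.min(0)+q.max(0))/2)
# green marker vs cradles in w12 (view px/400*512)
f=1.28
a,b,c,d=px('w12',[(200*f,0),(199*f,104*f),(197.5*f,19*f),(197*f,83*f)],.018); u=(c-d)/np.linalg.norm(c-d); e=b+.065*u-(c+d)/2; print(np.linalg.norm(c-d),e@u,e[0]*u[1]-e[1]*u[0]); print(px('w12',[(253,38),(254,110)]))
t=px('t2',[(499.5/1.5625,246/1.5625)],.024);i0=np.load('pics/top0.npz')['im'][120:200,290:350].astype(int);i1=np.load('pics/t2.npz')['im'][120:200,290:350];print(np.abs(i0-i1).mean())
E
```

```text
310 [ 0.578  -0.0507  0.1003] [ 0.6224 -0.0079  0.1149] [ 0.6002 -0.0293  0.1076]
0.07772284091565367 -0.001994205804323646 0.0030783743514940353
[[0.6436 0.2401 0.0315]
 [0.5775 0.2461 0.0306]]
15.015972222222222
```

```bash
python3 - <<'E'
from h import *
print(px('w9',[(122.5,147)],.024), 'was .595,-.187')
print(finish_job())
E
```

```text
[[ 0.6009 -0.1908  0.024 ]] was .595,-.187
the job is handed in; nothing more can be done
None
```

I handed the job in at about 31 s of the 118 s limit: both markers are in their own rests, both plums in the dish, the jar upright in the coaster and the tape left alone, all within tolerance by my measurements (the judged result wasn't shown).

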